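# Load a sample jar and latch the analyser tray

### The arm

A 6-joint arm with a two-finger parallel gripper is mounted at the origin on the work surface. World frame = base frame: x ahead of the robot, y to its left, z up, the work surface at z = 0. Lengths are in m, angles in rad, forces in N, time in s.
With the tool pointing down it reaches from about 0.3 to 1 m from the base axis. Payload 5.1 kg.
Tool frame: the origin (TCP) lies at the very end of the fingers, on their centre line; the grasp point (between the pads) lies 19 mm behind it (r.pinch_z is the distance from the TCP to the grasp point, in m); y points along the fingers, z is the direction in which the jaws open and shut, and the axes are right-handed (so a half turn about y gives the same grasp; the last joint's range is limited). The gripper opens to 95 mm and grips with 3 to 60 N. Pads are 20 mm wide; open, the fingers measure 119 mm over their backs; the gripper's body (75 mm by 180 mm) begins 59 mm behind the grasp point.
Start: joints at [1.03, 0.124, 1.65, -0, 1.367, -0.083], TCP at [0.287, 0.583, 0.215] pointing down, gripper open.
Joint ranges: [-2.61, 2.61], [-1.02, 2.33], [0.03, 2.71], [-1.35, 4.49], [0.32, 2.68], [-2.91, 2.91]. Speed limits (rad/s): [2.57, 2.57, 3.14, 3.14, 3.14, 3.14].

### API

Orientations are given as a unit quaternion [x, y, z, w].
In Python, from station import r gives the robot as it stands. The module is installed in compiled form; this text tells all that it offers.
- The arm moves only by the tool send_rows, never from a script. Its argument "moves" is a list of rows, each a list of 3 entries, a list of its own where there are three numbers: the turn, a rotation vector about the tool's x, y, z in rad, then the shift along the tool's x, y, z in m, then the opening, from -1 (shut) to 1 (fully open), so that 0 is half open. A call has 1 to 8 rows; each row is the pose to reach, as a shift and turn from the pose measured when the call began, along the tool's axes at that moment; what a row does not reach only later rows make up. A row lasts 1/12 s, in which the tool goes at most 41.7 mm and 7.16 degrees, less where a joint would pass 70% of its speed; a pose out of reach is approached as far as the arm can. A call with a gripper value outside its range is refused whole. The fingers move at their own pace and stop on an object; the grip force is fixed at half the most. Time passes only in rows, so rows that repeat a pose let the fingers close. It gives the time, the measured TCP pose, the force and the opening at its end, in the units of the state.
- r.get_obs(): the state, without advancing time (a new reading comes with each control period).
- r.camera(name): name is "side" or "top"; returns the picture (420x560x3 uint8, red, green, blue); there is no depth.
- r.calibration(name): a dict with "camera_matrix" (3x3 intrinsics, pixels), "dist_coeffs" ([k1, k2, p1, p2, k3] as OpenCV has them; the pictures are not rectified), "xyz" and "orientation" of the camera in the world. Camera axes: x right, y down, z forward; pixel columns grow to the right and rows downward; lengths in m; the calibration is good to about 2 mm. A picture is of the moment at which its call begins. calibration takes no time and is no camera call.
- r.hand_in(): hands the job in, once; it reports no verdict.
Trained networks look in the newest picture that a camera, given by its name, has taken for a name from the list of things; names that differ only in an ending like _2 or _b are one class to them, and where a whole thing is asked for, a point or a joint stands for the part that bears it (a point fixed in the world has none). Each returns a list of dicts, best first, with "conf" (0 to 1); they miss things now and then, are a little off and sometimes report something else, mostly with a low value. They report only what shows in the picture. A call takes as long as a camera call. They do not tell look-alikes from the thing itself.
- r.find_in(camera, name): "extent" ([left, top, width, height] in pixels, round what is visible of it).
- r.trace(camera, name): "mask" (420x560 bool, what is visible of it) and "extent" ([left, top, width, height] in pixels, round what is visible of it).
The state is a dict: "t": time; "qpos": joint angles; "qvel": joint speeds; "tau": joint torques, N m; "tool_pos": TCP position; "eef_rot": TCP orientation; "force": force on the tool from outside, world axes, zero at the start; "torque": the same for the moment, N m; "finger_gap": finger opening in m.
Only numpy, scipy, OpenCV 4.12 (cv2) and the standard library are available. Lean on these libraries where they do the work, as an engineer would, in place of code of your own. Each camera call takes 0.05 s, during which the arm holds its last target.

### The job

Stand the sample jar with the dark blue lid upright in the raised orange-edged tray of the bench analyser. Then press the loaded tray down to its stop and let go, so that the push-push latch catches and the tray stays down, its rim level with the deck; check that it stayed. Leave the white-lidded jar where it stands.

Things in the scene. Friction and masses are not known exactly. Their poses are not given: they have to be found in the camera images.
- blue_jar_mid (a point): Centre (half-way up, 35 mm above its underside) of the jar to load: round, closed, rigid, cream plastic with paper band and dark blue lid. 52 mm diameter all the way up, lid included; 70 mm tall; 0.14 to 0.28 kg; z axis up. It stands on the bench at the robot's left, 100 mm or more (between centres) from two jars of the same shape with white and orange lids.
- white_jar_mid (a point): Centre (half-way up) of a bystander jar, same size and shape, white lid. It must stay where it stands.
- tray_seat (a point): Centre of the top of the tray's dark floor, moving with it; z up. Square tray, 80 mm inside, orange walls 3 mm thick, rim 6 mm above the floor, sliding only vertically in a well of a low off-white analyser (240 x 230 mm, deck 90 mm above the bench, dark screen on the side away from the robot, turned up to 25 deg). Raised, the floor is 10 mm above the deck; latched, the rim is level with the deck.
- tray (a joint): Distance pressed down, m: 0 raised (start), 0.015 to 0.017 latched, 0.0265 hard stop. Spring 8 N at the top, 14 N at the stop; the jar alone does not sink it. Press to the stop (0.025 at least) and let go: it rises to the latched height and stays; let go earlier and it springs back to 0; another press to the stop unlatches it. Can be pressed through the jar, on the middle of its lid.
Things that resemble listed ones, but are neither listed nor needed, are in the scene too. Leave any pink look-alike of the part that bears blue_jar_mid alone.

How it is judged:
By the outcome, as a careful person would: the job done as asked, in the order asked, and still so for the second after the job is handed in, with the robot touching nothing.
It also fails if it takes over 45 s, if anything falls off the work surface, if the arm or the gripper's body presses on something with over 40 N, if the wrist force passes 120 N, or if a joint passes its speed limit or range.

## Working session

There is one attempt and no reset: what is moved stays moved. The work goes in short steps, Python scripts to look and compute and a tool call to move; the robot and the scene stay as the last step left them, time stands still between calls to the robot, and variables do not carry over. Pictures are saved under pics/ and viewed, and the job is handed in when it is done.

Besides the shell and the picture viewer there is one more tool, called after "Call:" as name(argument=value, ...), one argument or row to a line, values as JSON. send_rows: Moves the arm, as the interface text tells. Its arguments: {"type":"object","properties":{"moves":{"type":"array","items":{"type":"array"}}},"required":["moves"]}

```bash
mkdir -p pics
python3 - <<'E'
from station import r
import cv2,numpy as np
o=r.get_obs(); print({k:np.round(v,4) for k,v in o.items()}, r.pinch_z)
for c in("side","top"):
    im=r.camera(c); cv2.imwrite(f"pics/{c}0.png",im[:,:,::-1])
    k=r.calibration(c); print(c,k)
    for n in("blue_jar_mid","white_jar_mid","tray_seat","tray"):
        print(n,[(round(d["conf"],2),np.round(d["extent"]).tolist()) for d in r.find_in(c,n)])
E
```

```text
{'t': np.float64(0.0), 'qpos': array([ 1.0304e+00,  1.2450e-01,  1.6517e+00, -1.0000e-04,  1.3675e+00,
       -8.2600e-02]), 'qvel': array([0.0002, 0.004 , 0.0001, 0.0003, 0.0003, 0.001 ]), 'tau': array([-3.00000e-04, -4.17581e+01, -3.59936e+01,  7.75000e-02,
        4.90000e-02, -1.00000e-04]), 'tool_pos': array([0.287 , 0.5825, 0.2134]), 'eef_rot': array([ 0.6894, -0.1607,  0.1603, -0.688 ]), 'force': array([-0.9813,  0.1339,  0.1271]), 'torque': array([-0.0023,  0.0142, -0.0146]), 'finger_gap': np.float64(0.0951)} 0.0188
side {'camera_matrix': array([[409.29984973,   0.        , 280.08370752],
       [  0.        , 409.29984973, 214.68557783],
       [  0.        ,   0.        ,   1.        ]]), 'dist_coeffs': array([-0.03006353,  0.        ,  0.        ,  0.        ,  0.        ]), 'xyz': array([ 0.13268411, -0.35638745,  0.56612386]), 'orientation': array([ 0.84456051, -0.33776829,  0.16529118, -0.38119413])}
blue_jar_mid [(0.86, [268.0, 229.0, 26.0, 50.0]), (0.58, [214.0, 210.0, 32.0, 38.0]), (0.56, [220.0, 249.0, 29.0, 52.0])]
white_jar_mid [(0.74, [233.0, 159.0, 21.0, 36.0])]
tray_seat [(0.77, [382.0, 264.0, 75.0, 76.0])]
tray [(0.76, [383.0, 264.0, 76.0, 74.0])]
top {'camera_matrix': array([[453.55747817,   0.        , 277.47876947],
       [  0.        , 453.55747817, 204.53125113],
       [  0.        ,   0.        ,   1.        ]]), 'dist_coeffs': array([-0.10695061,  0.        ,  0.        ,  0.        ,  0.        ]), 'xyz': array([0.44482062, 0.03251442, 0.93524269]), 'orientation': array([-0.70278744,  0.71060846, -0.02062765,  0.02645621])}
blue_jar_mid [(0.86, [283.0, 195.0, 26.0, 27.0]), (0.72, [276.0, 244.0, 27.0, 28.0]), (0.59, [227.0, 213.0, 30.0, 28.0])]
white_jar_mid [(0.7, [170.0, 143.0, 32.0, 30.0]), (0.24, [228.0, 214.0, 29.0, 25.0])]
tray_seat [(0.89, [401.0, 159.0, 59.0, 51.0]), (0.56, [230.0, 216.0, 26.0, 25.0])]
tray [(0.64, [399.0, 158.0, 58.0, 54.0])]
```

View pics/side0.png

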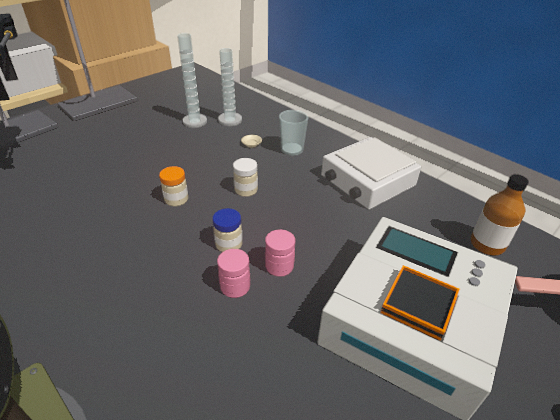

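View pics/top0.png

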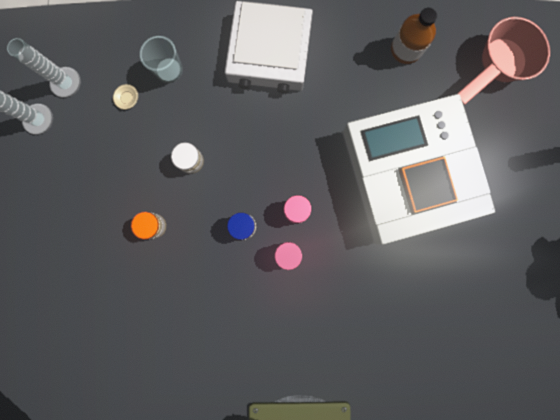

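The top view shows the blue lid at (241,226), pink look-alikes at (297,209) and (288,256), the white lid at (186,157), orange at (145,226), and the tray at (430,185). In the side view, blue is at (228,220), the pinks at (280,253) and (234,272), white at (245,175), and the tray at (421,300). I choose blue by its dark blue lid. Next is a close crop and the measurements.

```bash
cat > h.py <<'E'
import cv2,numpy as np
from scipy.spatial.transform import Rotation as R
from station import r
def ray(c,uv):
    k=r.calibration(c)
    p=cv2.undistortPoints(np.array([[uv]],float),k["camera_matrix"],k["dist_coeffs"])[0,0]
    return k["xyz"],R.from_quat(k["orientation"]).apply([p[0],p[1],1])
def onz(c,uv,z):
    o,d=ray(c,uv); return o+d*(z-o[2])/d[2]
def proj(c,P):
    k=r.calibration(c); Rm=R.from_quat(k["orientation"]).as_matrix().T
    return cv2.projectPoints(np.atleast_2d(P).astype(float),cv2.Rodrigues(Rm)[0],-Rm@k["xyz"],k["camera_matrix"],k["dist_coeffs"])[0][:,0]
def tri(a,b):
    A=[];B=[]
    for c,uv in(("top",a),("side",b)):
        o,d=ray(c,uv); d=d/np.linalg.norm(d); M=np.eye(3)-np.outer(d,d); A.append(M);B.append(M@o)
    A=np.vstack(A);B=np.hstack(B); x,res,*_=np.linalg.lstsq(A,B,rcond=None); return x,np.sqrt(res)
def blob(im,lo,hi,box=None):
    m=cv2.inRange(cv2.cvtColor(im,cv2.COLOR_RGB2HSV),np.array(lo),np.array(hi))
    if box is not None:
        z=np.zeros_like(m); x,y,w,h=box; z[y:y+h,x:x+w]=m[y:y+h,x:x+w]; m=z
    n,l,s,c=cv2.connectedComponentsWithStats(m); i=1+np.argmax(s[1:,4]); return l==i,s[i],c[i]
E
cat > m.py <<'E'
from h import *
T=cv2.imread("pics/top0.png")[:,:,::-1].copy();S=cv2.imread("pics/side0.png")[:,:,::-1].copy()
# fit by projecting cylinder silhouettes hull of mask
for n,lo,hi,bt,bs in(("blue",(105,120,40),(130,255,255),(215,205,50,45),(205,200,45,45)),):
    mt,st,ct=blob(T,lo,hi,bt); ms,ss,cs=blob(S,lo,hi,bs)
    print(n,st,ct,ss,cs)
    ct2=ct
    print("top ray at z .07:",onz("top",ct,.07),"at .06",onz("top",ct,.06),"side .061",onz("side",cs,.061),tri(ct,cs))
for n,uv in(("p1",(297,209)),("p2",(288,256)),("w",(186,157)),("o",(145,226))): print(n,onz("top",uv,.068))
# tray: orange outline
for c,im,b in(("top",T,(390,145,80,75)),("side",S,(370,255,100,90))):
    m,s,ce=blob(im,(3,150,90),(22,255,255),b)
    pts=np.argwhere(m)[:,::-1].astype(np.float32)
    print(c,s,cv2.minAreaRect(pts),cv2.boxPoints(cv2.minAreaRect(pts)).round(1).tolist())
a=cv2.resize(S[190:310,190:310],(400,400));b=cv2.resize(T[180:280,200:320],(480,400));
a2=cv2.resize(S[250:350,370:470],(380,380))
cv2.imwrite("pics/crop1.png",np.hstack([a,b[:,:400]])[:,:,::-1])
d=cv2.resize(T[140:225,385:475],(400,380));cv2.imwrite("pics/crop2.png",np.hstack([a2,d])[:,:,::-1])
E
python3 m.py
```

```text
blue [227 213  27  27 570] [240.10350877 225.66315789] [213 208  28  24 531] [226.5047081  219.61581921]
top ray at z .07: [0.46294738 0.11113158 0.07      ] at .06 [0.46315688 0.1120402  0.06      ] side .061 [0.46410095 0.1115851  0.061     ] (array([0.46352218, 0.11162146, 0.0613021 ]), array([0.00069859]))
p1 [0.493704  0.0020684 0.068    ]
p2 [0.40424959 0.02037817 0.068     ]
w [0.59733456 0.21620733 0.068     ]
o [0.46401001 0.29596161 0.068     ]
top [403 169   1   1   1] ((403.0, 169.0), (0.0, 0.0), 0.0) [[403.0, 169.0], [403.0, 169.0], [403.0, 169.0], [403.0, 169.0]]
side [382 266  77  69 846] ((421.64508056640625, 299.01165771484375), (68.012451171875, 48.7085075378418), 23.025493621826172) [[380.79998779296875, 308.1000061035156], [399.8999938964844, 263.29998779296875], [462.5, 289.8999938964844], [443.3999938964844, 334.70001220703125]]
```

View pics/crop1.png

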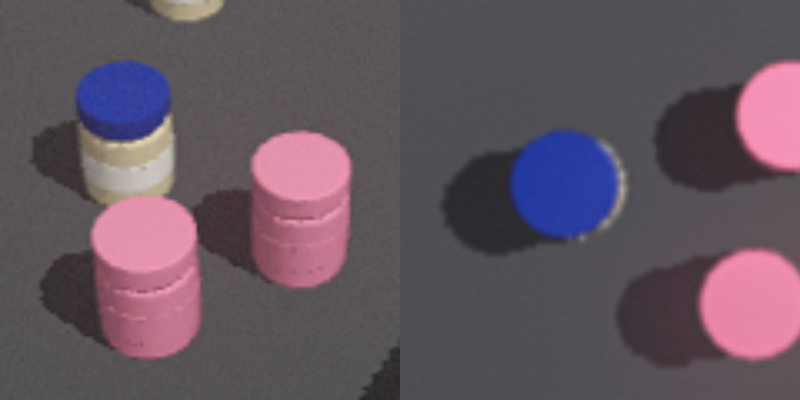

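View pics/crop2.png

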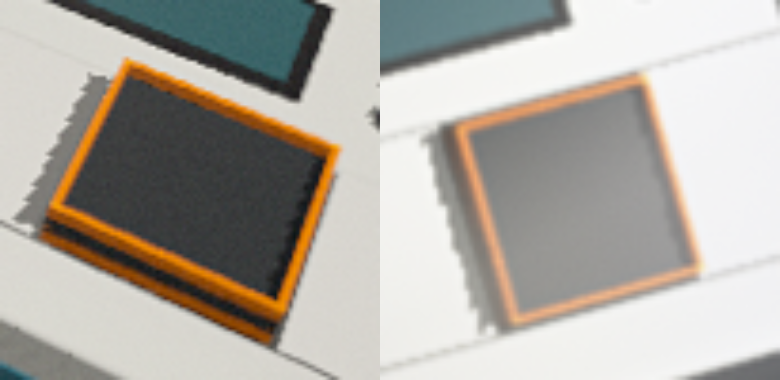

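The left crop shows the dark blue lid on a cream jar with a paper band, the other two being wholly pink. The second crop shows the raised tray's orange rim clearly in both views. I'll use the rim corners read off it.

Run:
```python
from h import *
t=[(402.3,168),(444.6,157.2),(457,200),(414.9,212.3)]
s=[(402.9,266.3),(459.5,289.5),(444.5,332.9),(382.6,304.7)]
P=np.array([onz("top",u,.106) for u in t]);Q=np.array([onz("side",u,.106) for u in s])
for p in(P,Q):
    print(p.round(4).tolist(),"c",p.mean(0).round(4),"sides",np.linalg.norm(p-np.roll(p,-1,0),axis=1).round(4))
    e=p[1]-p[0];print(np.degrees(np.arctan2(e[1],e[0])))
print([tri(a,b)[0].round(4).tolist() for a,b in zip(t,s)])
o=r.get_obs();M=R.from_quat(o["eef_rot"]).as_matrix();print(M.round(3),o["tool_pos"])
tgt=np.array([.4635,.1115,.18]);print("shift tool",M.T@(tgt-o["tool_pos"]))
# circle fit check of blue lid
for c in("top","side"):
    th=np.linspace(0,2*np.pi,40);C=np.c_[.4635+.026*np.cos(th),.1115+.026*np.sin(th),0*th+.07]
    q=proj(c,C);print(c,q.min(0),q.max(0))
```

```text
[[0.5654, -0.1932, 0.106], [0.5853, -0.2744, 0.106], [0.5048, -0.2949, 0.106], [0.4829, -0.2142, 0.106]] c [ 0.5346 -0.2441  0.106 ] sides [0.0836 0.0831 0.0836 0.0851]
-76.24866788321958
[[0.5635, -0.1945, 0.106], [0.5853, -0.2765, 0.106], [0.5034, -0.2978, 0.106], [0.4816, -0.2149, 0.106]] c [ 0.5335 -0.2459  0.106 ] sides [0.0848 0.0846 0.0857 0.0843]
-75.07590263450165
[[0.5657, -0.1937, 0.1037], [0.586, -0.2756, 0.1045], [0.5055, -0.2968, 0.1027], [0.4829, -0.2145, 0.1045]]
[[ 0.897 -0.     0.442]
 [-0.442 -0.     0.897]
 [ 0.    -1.    -0.   ]] [0.28729785 0.58302881 0.21461154]
shift tool [ 0.36647034  0.03463944 -0.34508575]
top [226.35108527 211.77622041] [253.50224534 238.98336978]
side [211.73162885 207.05082698] [240.14293591 225.66351927]
```

Call:
send_rows(
  moves=[
    [[0,1.114,0],[0.366,0.07,-0.345],1],
    [[0,1.114,0],[0.366,0.07,-0.345],1],
    [[0,1.114,0],[0.366,0.07,-0.345],1],
    [[0,1.114,0],[0.366,0.07,-0.345],1],
    [[0,1.114,0],[0.366,0.07,-0.345],1],
    [[0,1.114,0],[0.366,0.07,-0.345],1],
    [[0,1.114,0],[0.366,0.07,-0.345],1],
    [[0,1.114,0],[0.366,0.07,-0.345],1],
  ],
)

```text
t: 1.17
tool_pos: [0.403, 0.272, 0.1687]
eef_rot: [-0.526, 0.472, -0.473, 0.526]
force: [1.3, -0.1, 0.4]
finger_gap: 0.0951
```

```bash
cat > go.py <<'E'
from h import *
import sys
x,y,z,yaw=map(float,sys.argv[1:5]) # yaw deg of tool z in world
o=r.get_obs();M=R.from_quat(o["eef_rot"]).as_matrix()
a=np.radians(yaw);zt=np.array([np.cos(a),np.sin(a),0]);yt=np.array([0,0,-1.]);T=np.c_[np.cross(yt,zt),yt,zt]
print("t",round(float(o["t"]),2),"pos",o["tool_pos"].round(4),"gap",o["finger_gap"],"F",o["force"].round(1),"q",o["qpos"].round(2))
print("turn",R.from_matrix(M.T@T).as_rotvec().round(3),"shift",(M.T@(np.array([x,y,z])-o["tool_pos"])).round(4))
E
python3 go.py .463 .1115 .12 0
```

```text
t 1.17 pos [0.403  0.272  0.1687] gap 0.0951493961011775 F [ 1.3 -0.1  0.4] q [ 0.48 -0.22  2.06 -0.    1.3   0.38]
turn [-0.001  0.107 -0.   ] shift [0.166  0.0487 0.0424]
```

Call:
send_rows(
  moves=[
    [[0,0.107,0],[0.166,0.045,0.042],1],
    [[0,0.107,0],[0.166,0.045,0.042],1],
    [[0,0.107,0],[0.166,0.045,0.042],1],
    [[0,0.107,0],[0.166,0.045,0.042],1],
    [[0,0.107,0],[0.166,0.045,0.042],1],
    [[0,0.107,0],[0.166,0.045,0.042],1],
    [[0,0.107,0],[0.166,0.045,0.042],1],
  ],
)

```text
t: 1.75
tool_pos: [0.4626, 0.1114, 0.1239]
eef_rot: [-0.499, 0.5, -0.5, 0.5]
force: [-0.2, 0.0, 0.5]
finger_gap: 0.0953
```

```bash
python3 go.py .463 .1115 .026 0
python3 - <<'E'
from h import *
a=r.camera("side");cv2.imwrite("pics/s1.png",a[:,:,::-1])
E
```

```text
t 1.75 pos [0.4626 0.1114 0.1239] gap 0.0952970552846173 F [-0.2  0.   0.5] q [ 0.12 -0.2   2.12  0.    1.22  0.12]
turn [-0.001 -0.001 -0.001] shift [-0.      0.0979  0.0003]
```

View pics/s1.png

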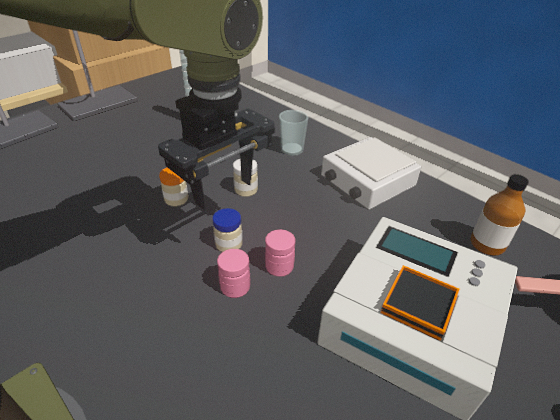

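The side view shows the open jaws above the blue jar: finger tips at about (197,208) and (247,185), blue lid at (228,220). I'll descend in two calls and close.

Run:
```python
from h import *
print(proj("side",[[.463-.0475,.1115,.124],[.463+.0475,.1115,.124],[.463,.1115,.07]]))
```

```text
[[201.5108194  204.72165994]
 [244.46742684 182.09311513]
 [225.74813959 216.24410513]]
```

Call:
send_rows(
  moves=[
    [[0,0,0],[0,0.03,0],1],
    [[0,0,0],[0,0.055,0],1],
    [[0,0,0],[0,0.075,0],1],
    [[0,0,0],[0,0.09,0],1],
    [[0,0,0],[0,0.098,0],1],
    [[0,0,0],[0,0.098,0],1],
  ],
)

```text
t: 2.3
tool_pos: [0.4612, 0.1135, 0.0247]
eef_rot: [0.501, -0.5, 0.499, -0.5]
force: [1.0, -0.6, 0.4]
finger_gap: 0.0952
```

Call:
send_rows(
  moves=[
    [[0,0,0],[0,0,0],-1],
    [[0,0,0],[0,0,0],-1],
    [[0,0,0],[0,0,0],-1],
    [[0,0,0],[0,0,0],-1],
    [[0,0,0],[0,0,0],-1],
    [[0,0,0],[0,0,0],-1],
  ],
)

```text
t: 2.8
tool_pos: [0.4616, 0.1135, 0.0253]
eef_rot: [-0.501, 0.5, -0.499, 0.501]
force: [-0.1, 0.2, -0.1]
finger_gap: 0.0606
```

```bash
python3 go.py .534 -.245 .2 0
```

```text
t 2.8 pos [0.4616 0.1135 0.0253] gap 0.06055893507097375 F [-0.1  0.2 -0.1] q [ 0.13 -0.06  2.18  0.    1.02  0.12]
turn [ 0.001  0.003 -0.001] shift [ 0.3585 -0.1751  0.0714]
```

Still closing (60.6 mm against 52 mm).

Call:
send_rows(
  moves=[
    [[0,0,0],[0,0,0],-1],
    [[0,0,0],[0,0,0],-1],
    [[0,0,0],[0,0,0],-1],
    [[0,0,0],[0,0,0],-1],
  ],
)

```text
t: 3.13
tool_pos: [0.462, 0.1134, 0.0256]
eef_rot: [-0.5, 0.5, -0.499, 0.501]
force: [1.5, -0.2, 0.9]
finger_gap: 0.0517
```

Call:
send_rows(
  moves=[
    [[0,0,0],[0,-0.02,0],-1],
    [[0,0,0],[0,-0.05,0],-1],
    [[0,0,0],[0,-0.08,0],-1],
    [[0,0,0],[0,-0.11,0],-1],
    [[0,0,0],[0,-0.14,0],-1],
    [[0,0,0],[0,-0.16,0],-1],
    [[0,0,0],[0,-0.17,0],-1],
  ],
)

```text
t: 3.72
tool_pos: [0.463, 0.1134, 0.1985]
eef_rot: [-0.499, 0.499, -0.5, 0.502]
force: [0.9, -0.3, -2.3]
finger_gap: 0.0515
```

```bash
python3 go.py .534 -.245 .2 0;  python3 - <<'E'
from h import *
a=r.camera("side");cv2.imwrite("pics/s2.png",a[:,:,::-1])
E
```

```text
t 3.72 pos [0.463  0.1134 0.1985] gap 0.05154226270565642 F [ 0.9 -0.3 -2.3] q [ 0.13 -0.26  2.05  0.    1.36  0.12]
turn [-0.004  0.002 -0.002] shift [ 0.3586 -0.0018  0.0702]
```

View pics/s2.png

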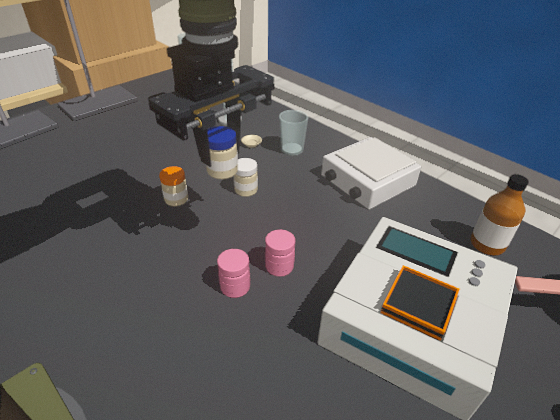

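The blue jar is held, lid at (222,138), gap 51.5 mm; the white jar at (245,177) hasn't moved. Now across to the tray.

Call:
send_rows(
  moves=[
    [[0,0,0],[0.03,0,0.006],-1],
    [[0,0,0],[0.07,0,0.014],-1],
    [[0,0,0],[0.11,0,0.022],-1],
    [[0,0,0],[0.15,0,0.03],-1],
    [[0,0,0],[0.19,0,0.038],-1],
    [[0,0,0],[0.23,0,0.046],-1],
    [[0,0,0],[0.27,0,0.053],-1],
    [[0,0,0],[0.3,0,0.059],-1],
  ],
)

```text
t: 4.43
tool_pos: [0.5219, -0.1889, 0.196]
eef_rot: [-0.499, 0.5, -0.499, 0.501]
force: [0.8, 1.0, -3.0]
finger_gap: 0.0518
```

```bash
python3 go.py .534 -.245 .2 0
```

```text
t 4.43 pos [ 0.5219 -0.1889  0.196 ] gap 0.05176524660473011 F [ 0.8  1.  -3. ] q [-0.45 -0.07  1.88  0.    1.33 -0.45]
turn [-0.001  0.001 -0.003] shift [ 0.0561 -0.0042  0.0121]
```

Call:
send_rows(
  moves=[
    [[0,0,0],[0.02,0.005,0.004],-1],
    [[0,0,0],[0.04,0.015,0.009],-1],
    [[0,0,0],[0.056,0.025,0.012],-1],
    [[0,0,0],[0.056,0.03,0.012],-1],
    [[0,0,0],[0.056,0.03,0.012],-1],
    [[0,0,0],[0.056,0.03,0.012],-1],
  ],
)

```text
t: 4.93
tool_pos: [0.5329, -0.2438, 0.1636]
eef_rot: [-0.499, 0.502, -0.498, 0.501]
force: [-0.6, 0.3, -2.6]
finger_gap: 0.0516
```

```bash
python3 go.py .534 -.245 .128 0;  python3 - <<'E'
from h import *
a=r.camera("side");b=r.camera("top");cv2.imwrite("pics/s3.png",a[:,:,::-1])
c=np.hstack([cv2.resize(a[200:360,340:500],(400,400)),cv2.resize(b[110:250,360:500],(400,400))]);cv2.imwrite("pics/c3.png",c[:,:,::-1])
E
```

```text
t 4.93 pos [ 0.5329 -0.2438  0.1636] gap 0.051570529705906226 F [-0.6  0.3 -2.6] q [-0.52  0.02  1.84  0.    1.28 -0.52]
turn [ 0.002  0.001 -0.005] shift [0.0014 0.0356 0.0012]
```

View pics/c3.png

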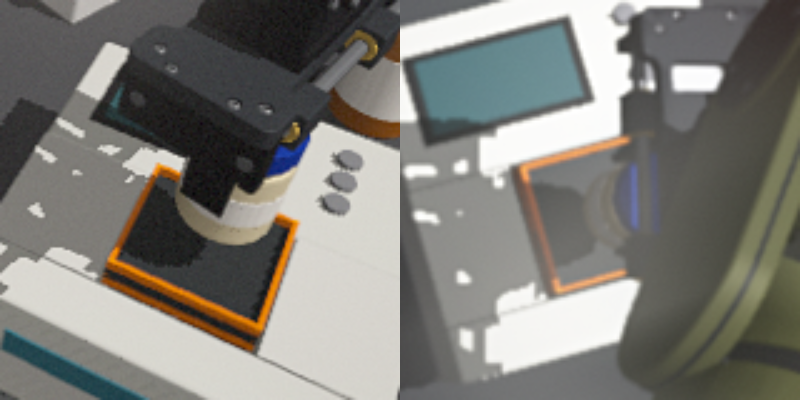

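The side crop shows the jar (bottom edge near side pixel (434,297)) hovering above the tray. I'll check that against projection.

Run:
```python
from h import *
th=np.linspace(0,2*np.pi,60)
for z in(.138,.100):
  q=proj("side",np.c_[.533+.026*np.cos(th),-.2445+.026*np.sin(th),0*th+z]); print(z,q.min(0),q.max(0))
```

```text
0.138 [407.47511777 267.67013049] [446.53708694 297.38846254]
0.1 [401.44929363 284.99668387] [438.73449422 314.56874434]
```

Call:
send_rows(
  moves=[
    [[0,0,0],[0.001,0.012,0.001],-1],
    [[0,0,0],[0.001,0.022,0.001],-1],
    [[0,0,0],[0.001,0.029,0.001],-1],
    [[0,0,0],[0.001,0.033,0.001],-1],
    [[0,0,0],[0.001,0.036,0.001],-1],
    [[0,0,0],[0.001,0.036,0.001],-1],
  ],
)

```text
t: 5.53
tool_pos: [0.5343, -0.2444, 0.1284]
eef_rot: [-0.5, 0.501, -0.498, 0.501]
force: [0.3, 0.2, -3.2]
finger_gap: 0.0515
```

```bash
python3 go.py .534 -.245 .128 0;  python3 - <<'E'
from h import *
a=r.camera("side")
cv2.imwrite("pics/c4.png",cv2.resize(a[200:360,340:500],(600,600))[:,:,::-1])
E
```

```text
t 5.53 pos [ 0.5343 -0.2444  0.1284] gap 0.051525904095340976 F [ 0.3  0.2 -3.2] q [-0.52  0.06  1.87  0.    1.22 -0.52]
turn [ 0.001  0.002 -0.004] shift [ 0.0006  0.0004 -0.0003]
```

View pics/c4.png

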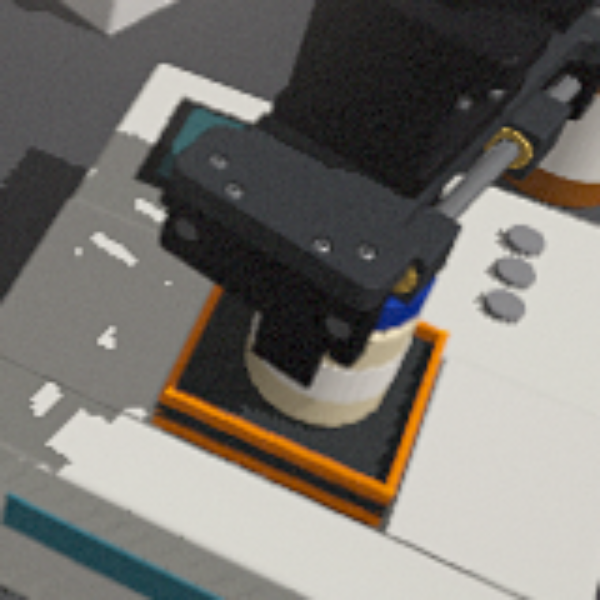

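The jar's lower edge at about (427,314) agrees with sitting just above the floor, centred. I'll lower the last few mm and watch the force.

Call:
send_rows(
  moves=[
    [[0,0,0],[0,0.001,0],-1],
    [[0,0,0],[0,0.002,0],-1],
    [[0,0,0],[0,0.002,0],-1],
  ],
)

```text
t: 5.83
tool_pos: [0.5348, -0.2447, 0.1273]
eef_rot: [-0.499, 0.5, -0.499, 0.501]
force: [0.7, 0.2, -3.3]
finger_gap: 0.052
```

Call:
send_rows(
  moves=[
    [[0,0,0],[0,0.001,0],-1],
    [[0,0,0],[0,0.0025,0],-1],
    [[0,0,0],[0,0.0025,0],-1],
  ],
)

```text
t: 6.08
tool_pos: [0.5352, -0.2449, 0.1257]
eef_rot: [-0.499, 0.5, -0.499, 0.501]
force: [-0.3, -0.2, -2.3]
finger_gap: 0.0519
```

Call:
send_rows(
  moves=[
    [[0,0,0],[-0.0005,0.001,-0.001],-1],
    [[0,0,0],[-0.0005,0.0015,-0.001],-1],
    [[0,0,0],[-0.0005,0.0015,-0.001],-1],
  ],
)

```text
t: 6.33
tool_pos: [0.5351, -0.2449, 0.1256]
eef_rot: [-0.499, 0.499, -0.5, 0.502]
force: [1.4, 0.5, 3.4]
finger_gap: 0.0517
```

Contact: the force went from -3 N to +3.4 N. Release, then rise.

Call:
send_rows(
  moves=[
    [[0,0,0],[0,0,0],1],
    [[0,0,0],[0,0,0],1],
    [[0,0,0],[0,0,0],1],
    [[0,0,0],[0,0,0],1],
    [[0,0,0],[0,0,0],1],
    [[0,0,0],[0,0,0],1],
  ],
)

```text
t: 6.83
tool_pos: [0.5348, -0.2448, 0.1252]
eef_rot: [-0.499, 0.499, -0.5, 0.502]
force: [-0.0, 0.9, -0.0]
finger_gap: 0.0864
```

Call:
send_rows(
  moves=[
    [[0,0,0],[0,-0.02,0],1],
    [[0,0,0],[0,-0.05,0],1],
    [[0,0,0],[0,-0.08,0],1],
    [[0,0,0],[0,-0.1,0],-1],
    [[0,0,0],[0,-0.1,0],-1],
    [[0,0,0],[0,-0.1,0],-1],
    [[0,0,0],[0,-0.1,0],-1],
    [[0,0,0],[0,-0.1,0],-1],
  ],
)

```text
t: 7.5
tool_pos: [0.5336, -0.2444, 0.2228]
eef_rot: [-0.499, 0.501, -0.499, 0.501]
force: [1.3, 0.8, -0.2]
finger_gap: 0.0673
```

```bash
python3 go.py .534 -.245 .18 0;  python3 - <<'E'
from h import *
a=r.camera("side");b=r.camera("top")
m,s,ce=blob(a,(105,120,40),(130,255,255),(390,220,70,80)); print(s,ce)
C=[]
from scipy.optimize import least_squares
c=np.hstack([cv2.resize(a[200:360,340:500],(400,400)),cv2.resize(b[110:250,360:500],(400,400))]);cv2.imwrite("pics/c5.png",c[:,:,::-1])
th=np.linspace(0,2*np.pi,60)
q=proj("side",np.c_[.534+.026*np.cos(th),-.245+.026*np.sin(th),0*th+.17]); print(q.min(0),q.max(0))
E
```

```text
t 7.5 pos [ 0.5336 -0.2444  0.2228] gap 0.0673293626967876 F [ 1.3  0.8 -0.2] q [-0.52 -0.02  1.78  0.    1.38 -0.52]
turn [ 0.     0.002 -0.004] shift [0.0007 0.0428 0.0004]
[ 415  254   41   35 1121] [434.85905442 270.99910794]
[413.70539345 251.69519617] [454.38189797 281.41909153]
```

View pics/c5.png

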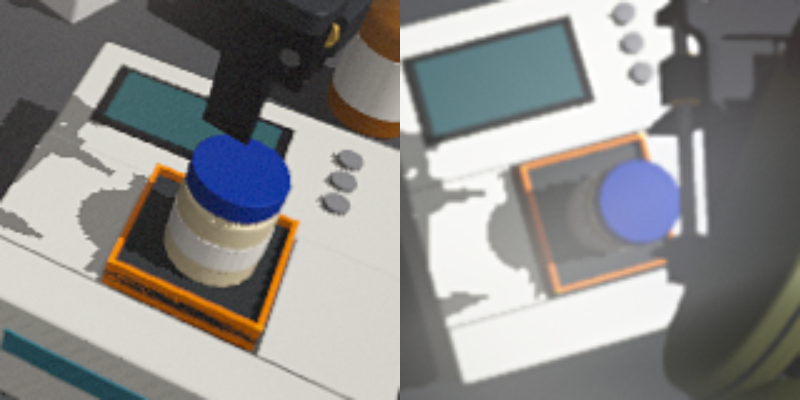

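Jar is upright in the tray, lid centre at side pixel (435,271), matching the projection within 2 px. Close the fingers and come down to just over the lid.

Call:
send_rows(
  moves=[
    [[0,0,0],[0,0,0],-1],
    [[0,0,0],[0,0,0],-1],
    [[0,0,0],[0,0,0],-1],
    [[0,0,0],[0,0,0],-1],
    [[0,0,0],[0,0,0],-1],
    [[0,0,0],[0.001,0,0],-1],
    [[0,0,0],[0.001,0,0],-1],
    [[0,0,0],[0.001,0,0],-1],
  ],
)

```text
t: 8.27
tool_pos: [0.5338, -0.2456, 0.2232]
eef_rot: [-0.499, 0.501, -0.499, 0.501]
force: [-0.0, 0.2, 0.2]
finger_gap: 0.0061
```

Call:
send_rows(
  moves=[
    [[0,0,0],[0,0.01,0],-1],
    [[0,0,0],[0,0.02,0],-1],
    [[0,0,0],[0,0.03,0],-1],
    [[0,0,0],[0,0.038,0],-1],
    [[0,0,0],[0,0.045,0],-1],
    [[0,0,0],[0,0.045,0],-1],
  ],
)

```text
t: 8.77
tool_pos: [0.5325, -0.2447, 0.1753]
eef_rot: [-0.5, 0.502, -0.497, 0.501]
force: [-0.8, 0.3, 0.5]
finger_gap: 0.0004
```

```bash
python3 go.py .534 -.245 .143 0;  python3 - <<'E'
from h import *
a=r.camera("side")
cv2.imwrite("pics/c6.png",cv2.resize(a[200:360,340:500],(600,600))[:,:,::-1])
E
```

```text
t 8.77 pos [ 0.5325 -0.2447  0.1753] gap 0.00037929474690107096 F [-0.8  0.3  0.5] q [-0.52  0.02  1.83  0.    1.3  -0.53]
turn [ 0.004  0.002 -0.006] shift [0.0005 0.0323 0.0016]
```

View pics/c6.png

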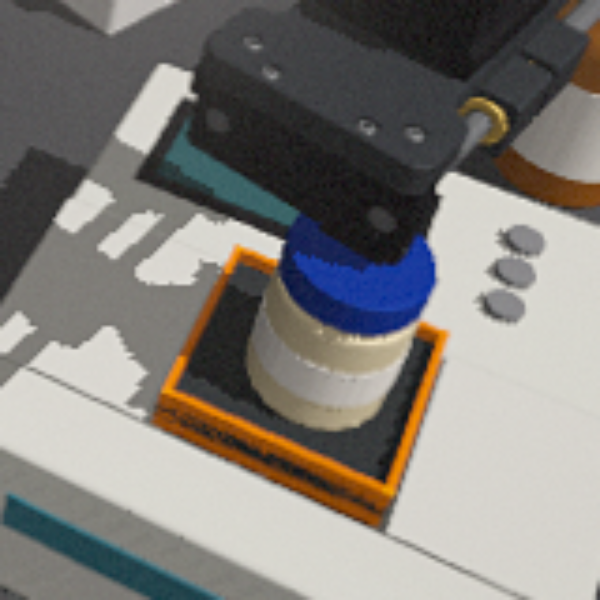

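The closed fingertips sit over the middle of the lid (crop (390,262)). Press in stages.

Call:
send_rows(
  moves=[
    [[0,0,0],[0,0.004,0.001],-1],
    [[0,0,0],[0,0.008,0.001],-1],
    [[0,0,0],[0,0.012,0.001],-1],
    [[0,0,0],[0,0.016,0.001],-1],
    [[0,0,0],[0,0.02,0.001],-1],
    [[0,0,0],[0,0.024,0.001],-1],
    [[0,0,0],[0,0.027,0.001],-1],
    [[0,0,0],[0,0.027,0.001],-1],
  ],
)

```text
t: 9.48
tool_pos: [0.5347, -0.2453, 0.1509]
eef_rot: [-0.5, 0.501, -0.499, 0.501]
force: [-1.5, 1.4, 8.3]
finger_gap: 0.0007
```

```bash
python3 go.py .534 -.245 .143 0
```

```text
t 9.48 pos [ 0.5347 -0.2453  0.1509] gap 0.0007124196056416039 F [-1.5  1.4  8.3] q [-0.52  0.04  1.85  0.    1.25 -0.53]
turn [ 0.     0.002 -0.004] shift [-0.0003  0.0079 -0.0007]
```

Call:
send_rows(
  moves=[
    [[0,0,0],[0,0.003,0],-1],
    [[0,0,0],[0,0.006,0],-1],
    [[0,0,0],[0,0.008,0],-1],
    [[0,0,0],[0,0.01,0],-1],
    [[0,0,0],[0,0.01,0],-1],
  ],
)

```text
t: 9.9
tool_pos: [0.5354, -0.2456, 0.1439]
eef_rot: [-0.499, 0.5, -0.499, 0.501]
force: [-4.8, 2.1, 12.1]
finger_gap: 0.0007
```

Call:
send_rows(
  moves=[
    [[0,0,0],[0.0003,0.002,-0.001],-1],
    [[0,0,0],[0.0003,0.004,-0.001],-1],
    [[0,0,0],[0.0003,0.004,-0.001],-1],
  ],
)

```text
t: 10.15
tool_pos: [0.5356, -0.2459, 0.144]
eef_rot: [-0.499, 0.499, -0.5, 0.502]
force: [-4.3, 4.8, 15.2]
finger_gap: 0.0001
```

Call:
send_rows(
  moves=[
    [[0,0,0],[0,0.003,0],-1],
    [[0,0,0],[0,0.006,0],-1],
    [[0,0,0],[0,0.006,0],-1],
  ],
)

```text
t: 10.4
tool_pos: [0.5373, -0.2464, 0.1444]
eef_rot: [-0.498, 0.498, -0.501, 0.503]
force: [-7.7, 5.5, 23.2]
finger_gap: 0.0002
```

```bash
python3 go.py .534 -.245 .143 0;  python3 - <<'E'
from h import *
a=r.camera("side")
cv2.imwrite("pics/c7.png",cv2.resize(a[200:360,340:500],(600,600))[:,:,::-1])
E
```

```text
t 10.4 pos [ 0.5373 -0.2464  0.1444] gap 0.00019876833543128834 F [-7.7  5.5 23.2] q [-0.52  0.04  1.86  0.01  1.23 -0.53]
turn [-0.008  0.002 -0.001] shift [-0.0015  0.0014 -0.0033]
```

View pics/c7.png

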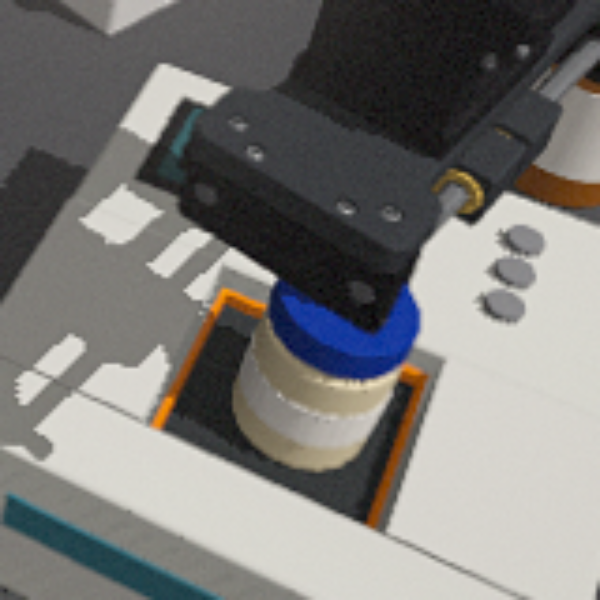

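The force rose to 23 N with no further travel and the rim is below the deck, so the tray is on its stop. Let go straight up.

Call:
send_rows(
  moves=[
    [[0,0,0],[0,-0.004,0],-1],
    [[0,0,0],[0,-0.012,0],-1],
    [[0,0,0],[0,-0.025,0],-1],
    [[0,0,0],[0,-0.05,0],-1],
    [[0,0,0],[0,-0.08,0],-1],
    [[0,0,0],[0,-0.11,0],-1],
    [[0,0,0],[0,-0.12,0],-1],
    [[0,0,0],[0,-0.12,0],-1],
  ],
)

```text
t: 11.12
tool_pos: [0.5378, -0.2475, 0.2686]
eef_rot: [0.498, -0.495, 0.504, -0.503]
force: [-0.8, 0.3, 0.2]
finger_gap: 0.0003
```

Call:
send_rows(
  moves=[
    [[0,0,0],[-0.03,0,0],-1],
    [[0,0,0],[-0.07,0,-0.02],-1],
    [[0,0,0],[-0.11,0,-0.04],-1],
    [[0,0,0],[-0.14,0,-0.06],-1],
    [[0,0,0],[-0.17,0,-0.08],-1],
    [[0,0,0],[-0.19,0,-0.09],-1],
    [[0,0,0],[-0.2,0,-0.1],-1],
    [[0,0,0],[-0.2,0,-0.1],-1],
  ],
)

```text
t: 11.78
tool_pos: [0.4354, -0.0457, 0.2643]
eef_rot: [-0.499, 0.496, -0.502, 0.504]
force: [0.7, -0.7, -0.6]
finger_gap: 0.0001
```

```bash
python3 go.py .534 -.245 .143 0;  python3 - <<'E'
from h import *
a=r.camera("side");b=r.camera("top")
m,s,ce=blob(a,(105,120,40),(130,255,255),(390,220,70,80)); print(s,ce)
th=np.linspace(0,2*np.pi,60)
for p in (0,.016,.0265):
  q=proj("side",np.c_[.534+.026*np.cos(th),-.245+.026*np.sin(th),0*th+.17-p]); print(p,q.min(0),q.max(0))
cv2.imwrite("pics/s8.png",a[:,:,::-1])
c=np.hstack([cv2.resize(a[200:360,340:500],(400,400)),cv2.resize(b[110:250,360:500],(400,400))]);cv2.imwrite("pics/c8.png",c[:,:,::-1])
E
```

```text
t 11.78 pos [ 0.4354 -0.0457  0.2643] gap 0.0001155041276796159 F [ 0.7 -0.7 -0.6] q [-0.23 -0.4   2.04  0.    1.49 -0.23]
turn [-0.011  0.005  0.001] shift [0.1995 0.1226 0.0963]
[ 412  261   40   36 1098] [431.80327869 278.47996357]
0 [413.70539345 251.69519617] [454.38189797 281.41909153]
0.016 [410.89491929 259.74413289] [450.74273555 289.46246123]
0.0265 [409.10640058 264.86536229] [448.42772689 294.56745206]
```

View pics/c8.png

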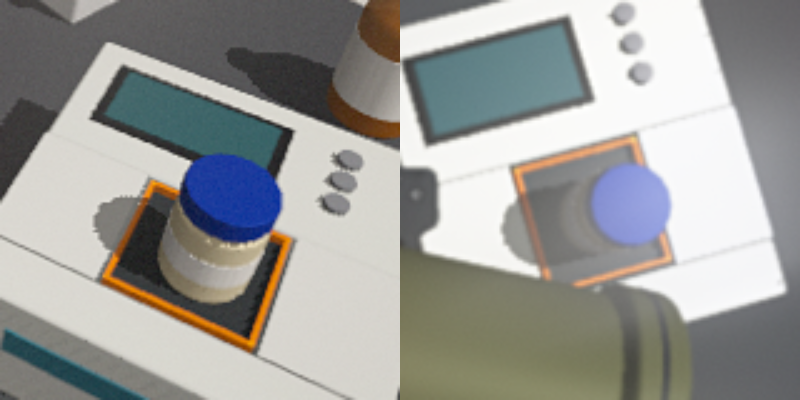

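View pics/s8.png

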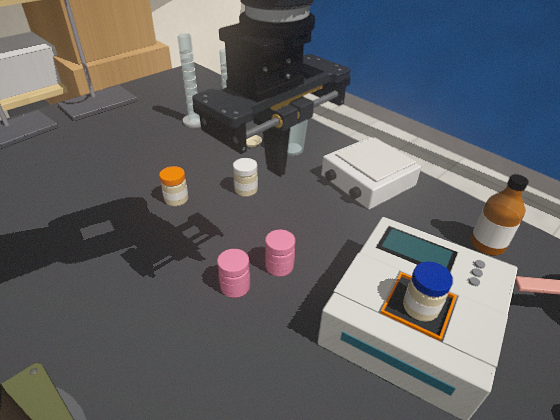

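The tray stayed down: the rim is flush with the deck, no orange wall shows below it, and the lid's top edge dropped 7 px (254 to 261) against about 8 px predicted for 16 mm. The other jars haven't moved and the arm is clear.

Run:
```python
from station import r
print(r.get_obs()["force"]); print(r.hand_in())
```

```text
[ 0.41428125  0.1862715  -0.11310111]
the job is handed in; nothing more can be done
None
```

I stood the blue-lidded jar upright near the middle of the raised tray. I then pressed the tray down through the middle of the lid with the fingers closed, let go straight up, and moved the arm clear. The job was handed in at about 12 s.

- **Press to the stop:** travel ended at a TCP height of about 0.144 m, roughly 26 mm below where the lid should have stood. The force then rose from 12 to 23 N with no further movement.
- **Latch:** more than a second after letting go, the rim was level with the deck. The lid's edge had dropped 7 px against 8 px predicted for a 16 mm press, which fits the latched height within measuring error.
- **Other jars:** the white, orange and pink jars look unmoved in the last side picture. I judged that by eye rather than measuring them again.

None of the checks failed or disagreed.

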